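# Load a gear into the parts washer

### The arm

A 6-joint arm with a two-finger parallel gripper is mounted at the origin on the work surface. World frame = base frame: x ahead of the robot, y to its left, z up, the work surface at z = 0. Lengths are in m, angles in rad, forces in N, time in s.
With the tool pointing down it reaches from about 0.35 to 0.95 m from the base axis. Payload 17.4 kg.
Tool frame: the origin (TCP) lies midway between the tips of the shut fingers; the grasp point (between the pads) lies 19 mm behind it (ctrl.pinch_z is the distance from the TCP to the grasp point, in m); x points along the fingers, z is the direction in which the jaws open and shut, and the axes are right-handed (so a half turn about x gives the same grasp; the last joint's range is limited). The gripper opens to 93 mm and grips with 3 to 60 N. Pads are 15 mm wide; open, the fingers measure 128 mm over their backs; the gripper's body (75 mm by 188 mm) begins 65 mm behind the grasp point.
Start: joints at [-1.235, 0.116, 1.442, -0, 1.584, -0.038], TCP at [0.246, -0.628, 0.219] pointing down, gripper open.
Joint ranges: [-2.83, 2.83], [-0.83, 2.19], [0.07, 2.5], [-1.14, 4.28], [0.01, 3], [-2.97, 2.97]. Speed limits (rad/s): [1.89, 1.89, 2.22, 3.14, 3.14, 3.14].

### API

Orientations are given as a unit quaternion [x, y, z, w].
In Python, from cell import ctrl, eoat, kinematics, vision gives the robot as it stands. Calls block until the motion is done:
- ctrl.reach(position, orientation): joint-space move of the TCP to a pose.
- ctrl.line_to(position, speed=0.15, rot=None, contact_N=None): straight line of the TCP; rot=None keeps the orientation; speed is the mean speed in m/s. With contact_N (N) it stops when the force on the tool has changed by that much, and returns True; else False.
- ctrl.goto_joints(angles): joint-space move.
- eoat.ungrasp() and eoat.gripper_close(): open the fingers fully, or close them until they stop; the grip force is fixed at half the most.
- ctrl.dwell(seconds).
- kinematics.ik(position, orientation): joint angles nearest the present ones, or None.
- vision.snapshot(name): name is "scene" or "top" or "wrist"; returns a dict with "image" (420x560x3 uint8, blue, green, red), "fovy" (degrees; the focal length in pixels is half the picture's height over the tangent of half this angle, whatever the lens; pixels are square), "cx", "cy" (the principal point, pixels), "view" (4x4, takes a point from world to camera coordinates); the wrist camera has in their place "hand_eye" (4x4, takes a point from camera to tool coordinates, whose origin is the TCP and whose axes are the tool frame's). Camera axes: x right, y down, z forward; pixel columns grow to the right and rows downward; lengths in m; the calibration is good to about 2 mm. The wrist camera is an equidistant fisheye: a pixel r from the principal point sees the ray r / f radians off the axis. A picture is of the moment at which its call begins: read the wrist's pose just before it. There is no depth.
A pose or a line that the arm cannot do raises ctrl.MotionError and nothing moves.
- ctrl.hand_in(): hands the job in, once; it reports no verdict.
Readings, each from a call of its own:
- ctrl.current_time_s(): time.
- ctrl.current_joint_positions(): joint angles.
- ctrl.current_joint_vel(): joint speeds.
- ctrl.current_joint_torque(): joint torques, N m.
- ctrl.current_tool_pos(): TCP position.
- ctrl.current_orientation(): TCP orientation.
- ctrl.current_force(): force on the tool from outside, world axes, zero at the start.
- ctrl.current_moment(): the same for the moment, N m.
- ctrl.current_width(): opening from 0.0 (shut) to 1.0 (fully open).
Only numpy, scipy, OpenCV 4.12 (cv2) and the standard library are available. Lean on these libraries where they do the work, as an engineer would, in place of code of your own. Each camera call takes 0.05 s, during which the arm holds its last target. There are 200 camera calls.

### The job

Set the dirty gear with the long sleeve onto the post of the wash tray. Then push the tray in through the washer's hanging flap until it has snapped over the catch inside and comes up firmly, without ramming, against its end stop, and leave it there with the flap fallen shut behind it. Leave the other parts on the bench where they are.

Things in the scene. Friction and masses are not known exactly. Their poses are not given: they have to be found in the camera images.
- gear: the gear to wash: dark steel, 65 mm across the teeth, 14 mm thick, with a plain sleeve 32 mm in diameter standing 26 mm above its upper face (40 mm high in all), an easy grip, and an 18 mm bore right through; 350 g, 20 percent more or less. Lies flat, sleeve up. Origin: centre of its underside, z up the bore.
- tray: steel wash tray, loose on the washer's deck between 14 mm high rails (1.5 mm play each side): a pan 120 (x) by 106 mm (y), walls 16 mm, floor 4 mm. Origin: centre of the pan's underside; x points into the washer, z up. About 0.6 kg, 20 percent more or less; friction 0.5 to 0.7 (some 4 to 7 N to slide it with the gear). It starts wholly outside and has to go 220 to 280 mm forward.
- tray_post (a point): centre of the tapered top of the brass post, 14 mm in diameter, that stands at the centre of the tray's pan and reaches 32 mm above the pan's floor. A gear seated on it has its origin 32 mm below this point.
- tray_grip (a point): top centre of the tray's upright black grip plate, 205 mm behind the tray's origin: 12 mm thick along the lane, 44 mm wide, 70 mm high (down to deck level), rigid on a flat drawbar (20 by 6 mm) behind the pan. Push or hold it to move the tray; the drawbar passes under the shut flap and the grip stays outside, 85 mm or more from the doorway.
- striker: striker tongue fixed to the tray's front (same origin and axes), 24 mm wide, x = 60 to 104 mm: from its tip a ramp climbs to a ridge 15 mm high (x = 84 to 87), behind it a notch 10 mm high (x = 62 to 78). In the chamber a sprung roller, pressing down with 3 to 5 N, has to ride over the ridge and snap into the notch, which takes 5 to 8 N on top of the tray's friction (13 to 15 N in all at most).
- washer: bench-top spray washer, fixed: a deck with guide rails leading into a chamber with clear sides and cover, blue pump box at the far end. Origin: on the bench, on the lane's centre line, under the doorway; x points along the lane into the chamber, z up. Deck top at z = 30 mm, from x = -330 mm; chamber x = 0 to 260 mm, 170 mm wide, 149 mm high.
- doorway (a point): middle of the flap's hinge line, 125 mm above the bench, 4 mm inside the doorway (115 mm wide). Inside, the roller and a rubber-faced end stop (3.5 N per mm, solid after 4 mm), met 2 mm after the snap, are clamped together anywhere in a 25 mm range, unmeasured: home is the tray's origin at the washer's x = 88 to 119 mm, found by feel. Firm is 8 N, ramming over 24 N on the striker.
- flap (a joint): angle of the steel splash flap, rad: 0 hanging shut, growing as its lower edge swings into the chamber (never outwards; stop at 1.45). Hinged along its top edge; 106 mm wide, lower edge 12 mm above the deck, 180 g. It rides over tray and gear (it drops from the gear onto the pan's rear wall with a knock) and falls shut by its weight once the pan's rear edge is some 24 mm inside.
- plain_gear: bystander: a flat gear of the same size, 65 mm by 14 mm, without a sleeve. Origin: centre of its underside.
- bearing: bystander: a bright ball bearing, 62 mm across, 18 mm thick. Origin: centre of its underside.
- piston: bystander: an aluminium piston standing upright, 52 mm across, 50 mm high. Origin: centre of its underside.
- conrod: bystander: a connecting rod lying flat, 138 mm long, 16 mm thick. Origin: middle, underside.
- clutch_hub: bystander: a cast clutch hub, 90 mm across, 42 mm high. Origin: centre of its underside.
- wrench: bystander: a steel wrench, 160 mm long. Origin: underside.
- socket: bystander: a steel socket standing upright, 26 mm across, 38 mm high. Origin: centre of its underside.

How it is judged:
By the outcome, as a careful person would: the job done as asked, in the order asked, and still so for the second after the job is handed in, with the robot touching nothing.
It also fails if it takes over 67 s, if anything falls off the work surface, if the arm or the gripper's body presses on something with over 40 N, if the wrist force passes 120 N, or if a joint passes its speed limit or range.

## Working session

There is one attempt and no reset: what is moved stays moved. The work goes in short steps, each a Python script; the robot and the scene stay as the last script left them, time stands still between calls to the robot, and variables do not carry over. Pictures are saved under pics/ and viewed, about 8 in all and at most 12, crops included, and the job is handed in when it is done.

```bash
ls; mkdir -p pics; python3 - <<'E'
from cell import ctrl, eoat, kinematics, vision
import cv2,numpy as np
print(ctrl.current_time_s(),ctrl.current_orientation(),ctrl.pinch_z)
for n in ("scene","top"):
    s=vision.snapshot(n); cv2.imwrite(f"pics/{n}0.png",s["image"]); print(n,s["fovy"],s["cx"],s["cy"],np.round(s["view"],4).tolist())
E
```

```text
pics
0.0 [ 0.39861794  0.58451734 -0.39813983  0.5838903 ] 0.0188
scene 43.96823601828432 282.6417437280583 205.23118659828205 [[-0.419, 0.908, -0.001, 0.2607], [0.7306, 0.3365, -0.594, -0.2739], [-0.539, -0.2497, -0.8044, 1.6228], [0.0, 0.0, 0.0, 1.0]]
top 47.90234173544847 275.4949593497693 202.94306046810024 [[-0.0158, -0.9999, -0.0031, -0.0468], [-0.9928, 0.0161, -0.1186, 0.4983], [0.1186, 0.0012, -0.9929, 1.2128], [0.0, 0.0, 0.0, 1.0]]
```

View pics/scene0.png

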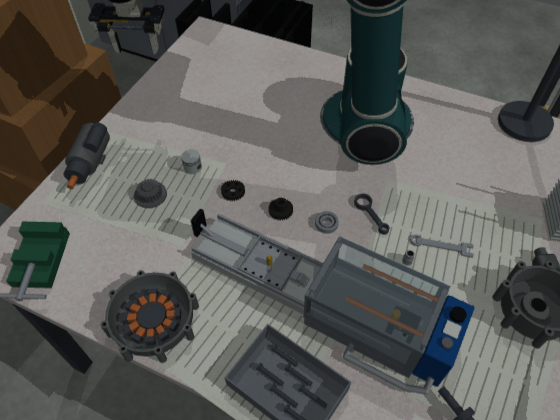

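View pics/top0.png

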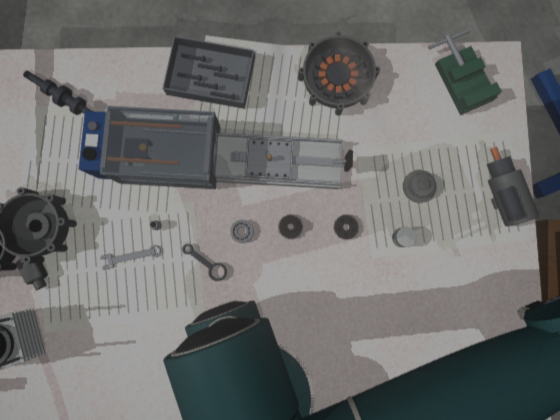

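The long-sleeved gear looks like scene (281,208), which is top (290,226). The flat one is at scene (233,189), top (346,226). The tray post is at scene (269,260), top (268,157), and the grip at scene (197,222), top (349,160). I'll zoom in to confirm.

```bash
cat > h.py <<'E'
from cell import ctrl, eoat, kinematics, vision
import cv2,numpy as np
from scipy.spatial.transform import Rotation as R
def ray(s,u,v):
    f=s["image"].shape[0]/2/np.tan(np.radians(s["fovy"])/2)
    V=np.array(s["view"]); d=V[:3,:3].T@np.array([(u-s["cx"])/f,(v-s["cy"])/f,1]); return -V[:3,:3].T@V[:3,3],d/np.linalg.norm(d)
def wray(s,pos,q,u,v):
    f=s["image"].shape[0]/2/np.tan(np.radians(s["fovy"])/2)
    x,y=u-s["cx"],v-s["cy"]; r=np.hypot(x,y); t=r/f
    d=np.array([np.sin(t)*x/max(r,1e-9),np.sin(t)*y/max(r,1e-9),np.cos(t)])
    H=np.array(s["hand_eye"]); W=R.from_quat(q).as_matrix()
    return W@H[:3,3]+pos, W@H[:3,:3]@d
def onz(rd,z): o,d=rd; return o+d*(z-o[2])/d[2]
def tri(a,b):
    A=np.stack([a[1],-b[1]],1); t=np.linalg.lstsq(A,b[0]-a[0],rcond=None)[0]
    p,q=a[0]+t[0]*a[1],b[0]+t[1]*b[1]; return (p+q)/2,np.linalg.norm(p-q)
def quat(th):
    "tool down, jaws opening along world direction th"
    x=np.array([0,0,-1.]); z=np.array([np.cos(th),np.sin(th),0]); return R.from_matrix(np.stack([x,np.cross(z,x),z],1)).as_quat()
E
python3 - <<'E'
from h import *
ss={n:vision.snapshot(n) for n in("scene","top")}
a=cv2.resize(ss["scene"]["image"][160:320,180:320],None,fx=3.75,fy=3.75,interpolation=cv2.INTER_CUBIC)[:600,:400]
b=cv2.resize(ss["top"]["image"][120:270,225:365],None,fx=2.8571,fy=4*.714,interpolation=cv2.INTER_CUBIC)
c=np.zeros((600,800,3),np.uint8); c[:,:a.shape[1]][:a.shape[0]]=a; c[:b.shape[0],400:400+b.shape[1]]=b[:, :400]
cv2.imwrite("pics/zoom.png",c)
W={}
for n,s in ss.items():
    I=s["image"].astype(int); hsv=cv2.cvtColor(s["image"],cv2.COLOR_BGR2HSV)
    br=((hsv[...,0]>15)&(hsv[...,0]<30)&(hsv[...,1]>110)&(hsv[...,2]>60)).astype(np.uint8)
    dk=(I.max(2)<62).astype(np.uint8)
    for k,m in(("brass",br),("dark",dk)):
        N,L,st,ce=cv2.connectedComponentsWithStats(m)
        for i in range(1,N):
            x,y,w,h,ar=st[i]
            if 5<ar<900 and 180<x<370 and 120<y<290: print(n,k,st[i],ce[i].round(1), np.round(onz(ray(s,*ce[i]),.014),3))
E
```

```text
scene brass [267 256   5  10  44] [269.1 260.3] [ 0.597 -0.049  0.014]
scene dark [183 161   6   6  19] [185.4 163.6] [ 0.41  -0.405  0.014]
scene dark [197 164   4   5  14] [198.7 166.4] [ 0.403 -0.365  0.014]
scene dark [221 180  24  21 383] [232.4 190. ] [ 0.438 -0.238  0.014]
scene dark [354 194  35  40 350] [370.8 212.1] [0.35  0.134 0.014]
scene dark [268 198  25  22 429] [280.1 208.7] [ 0.441 -0.091  0.014]
scene dark [191 209  16  28 268] [198.  222.2] [ 0.571 -0.269  0.014]
scene dark [331 215   5  11  17] [333.6 220.2] [0.416 0.053 0.014]
scene dark [218 216   5   4   8] [220.1 217.6] [ 0.534 -0.223  0.014]
scene dark [319 216   3  10  13] [319.6 220.2] [0.431 0.02  0.014]
scene dark [327 218   5   4  10] [329.3 219.4] [0.418 0.042 0.014]
scene dark [226 220  18  10  29] [235.2 224.8] [ 0.538 -0.176  0.014]
scene dark [315 222  10  10  25] [319. 228.] [0.455 0.028 0.014]
scene dark [245 229  14   8  22] [251.5 232.4] [ 0.541 -0.126  0.014]
scene dark [261 238  61  53 201] [290.6 259.5] [ 0.573 -0.001  0.014]
scene dark [261 242   3   3   7] [262.3 243. ] [ 0.559 -0.087  0.014]
scene dark [193 250  36  19  41] [212.  259.3] [ 0.655 -0.18   0.014]
scene dark [244 268   3   2   6] [245.  268.5] [ 0.643 -0.093  0.014]
scene dark [252 272   3   2   6] [253.  272.5] [ 0.645 -0.07   0.014]
scene dark [267 279   4   4  10] [268.4 280.3] [ 0.649 -0.026  0.014]
scene dark [294 280   6   2   7] [296.6 280.4] [0.62  0.037 0.014]
scene dark [275 283   4   4  10] [276.4 284.3] [ 0.65  -0.004  0.014]
top dark [345 151   7  20 111] [348.2 160.6] [ 0.611 -0.252  0.014]
top dark [280 216  22  21 302] [290.3 226.3] [ 0.436 -0.093  0.014]
top dark [335 216  23  22 303] [346.  226.6] [ 0.433 -0.24   0.014]
```

View pics/zoom.png

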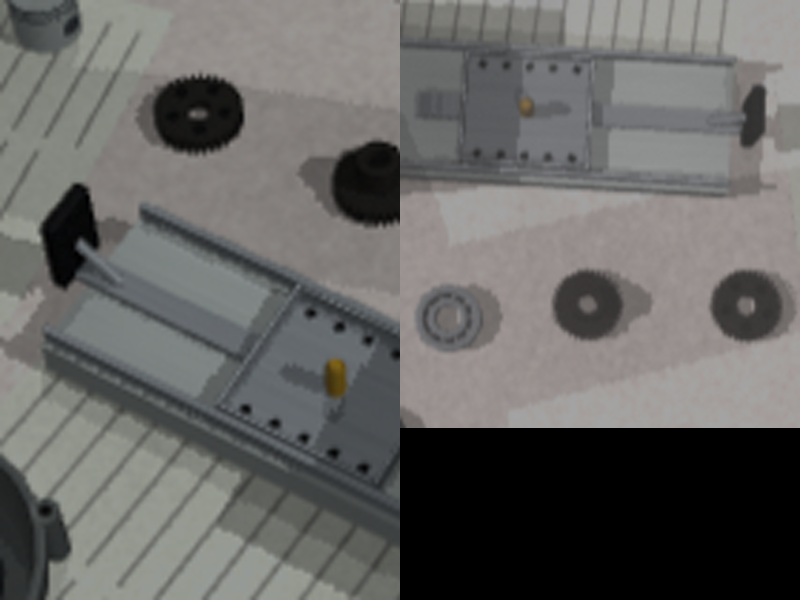

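```bash
python3 - <<'E'
from h import *
S=vision.snapshot("scene");T=vision.snapshot("top")
p,e=tri(ray(S,269.6,257),ray(T,268.75,155.6)); print("post",p.round(4),e)
# grip top centre: scene plate top edge; top view
g,e=tri(ray(S,180+66/3.75+1.5,160+190/3.75),ray(T,225+350/2.857,120+118/2.857)); print("grip",g.round(4),e)
d=p-g; print("len",np.linalg.norm(d[:2]),np.degrees(np.arctan2(d[1],d[0])))
# rail edge lines in top image, deck level ~ z .044
for u,v in ((736,55),(400,45),(730,190),(400,178)):
    print((u,v),onz(ray(T,225+(u-400)/2.857,120+v/2.857),.044).round(4))
gp=onz(ray(T,290.3,226.3),.014); print(gp)
print(R.from_quat(ctrl.current_orientation()).as_matrix().round(2).tolist())
gp[2]=.2
for th in(0,np.pi):
    print(th,kinematics.ik(gp,quat(th)), kinematics.ik([p[0],p[1],.2],quat(th)))
q=min((quat(0),quat(np.pi)),key=lambda q:np.abs(np.array(kinematics.ik(gp,q))-np.array(ctrl.current_joint_positions())).max())
ctrl.reach(gp,q); 
pos,qq=ctrl.current_tool_pos(),ctrl.current_orientation(); s=vision.snapshot("wrist"); print(pos,qq,s["fovy"],s["cx"],s["cy"],np.round(s["hand_eye"],4).tolist(),ctrl.current_time_s())
cv2.imwrite("pics/w1.png",s["image"])
E
```

```text
post [ 0.616  -0.0384  0.0661] 0.002130683214447549
grip [ 0.5905 -0.2378  0.1075] 0.004750046493788888
len 0.2010542129267077 82.71880415032854
(736, 55) [ 0.6621 -0.2345  0.044 ]
(400, 45) [0.6767 0.0758 0.044 ]
(730, 190) [ 0.5361 -0.2249  0.044 ]
(400, 178) [0.5521 0.0762 0.044 ]
[ 0.43646808 -0.09292589  0.014     ]
[[-0.0, 0.93, 0.37], [0.0, 0.37, -0.93], [-1.0, 0.0, -0.0]]
0 [-2.66946017e-01 -3.95884525e-01  1.93126948e+00 -4.44089210e-16
  1.60620770e+00 -2.66946017e-01] [-1.03520972e-01 -3.66214289e-03  1.59631958e+00 -4.44089210e-16
  1.54893522e+00 -1.03520972e-01]
3.141592653589793 [-2.66946017e-01 -3.95884525e-01  1.93126948e+00 -4.44089210e-16
  1.60620770e+00  2.87464664e+00] None
[ 0.43659471 -0.09348963  0.20003479] [ 3.93512505e-04  7.07122211e-01 -4.32366402e-04  7.07091109e-01] 65.70646984690485 284.3192155097961 215.52609878238377 [[0.0002, -0.2566, 0.9665, -0.1661], [-0.0002, -0.9665, -0.2566, 0.0704], [1.0, -0.0001, -0.0003, -0.0002], [0.0, 0.0, 0.0, 1.0]] 2.3917
```

View pics/w1.png

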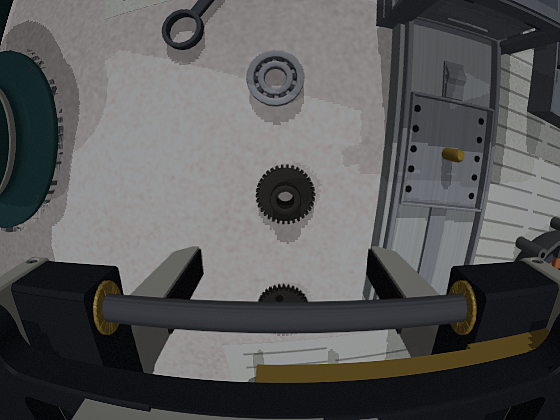

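```bash
python3 - <<'E'
from h import *
s=vision.snapshot("wrist");pos,q=ctrl.current_tool_pos(),ctrl.current_orientation()
T=vision.snapshot("top");S=vision.snapshot("scene")
I=s["image"]; dk=(I.max(2)<75).astype(np.uint8)
N,L,st,ce=cv2.connectedComponentsWithStats(dk)
i=L[190,268]; m=(L==i).astype(np.uint8); print(st[i])
c=max(cv2.findContours(m,0,2)[0],key=cv2.contourArea); e=cv2.fitEllipse(cv2.convexHull(c)); print("gear outline",e,onz(wray(s,pos,q,*e[0]),.012))
# lit bore
sub=I[175:215,265:305].max(2); print(sub[10:32:2,8:34:2])
h=cv2.cvtColor(I,cv2.COLOR_BGR2HSV); b=((h[...,0]>15)&(h[...,0]<30)&(h[...,1]>110)).astype(np.uint8); b[:,:430]=0;b[:,480:]=0;b[:140]=0;b[175:]=0
ys,xs=np.nonzero(b); print("brass",xs.min(),xs.max(),ys.min(),ys.max(),ys[xs>=xs.max()-4].mean(),ys[xs<=xs.min()+4].mean())
for u,v,z in((xs.max()-1,ys[xs>=xs.max()-4].mean(),.066),(xs.min(),ys[xs<=xs.min()+4].mean(),.034)): print(onz(wray(s,pos,q,u,v),z).round(4))
top=wray(s,pos,q,xs.max()-2.5,ys[xs>=xs.max()-4].mean())
print("tri",tri(top,ray(T,268.75,155.6)),tri(top,ray(S,269.6,257)),"cam",top[0])
cv2.imwrite("pics/z2.png",np.hstack([cv2.resize(I[160:230,250:320],(400,400),interpolation=2),cv2.resize(I[130:180,430:480],(400,400),interpolation=2)]))
E
```

```text
[ 256  165   59   59 2514]
gear outline ((285.1119384765625, 194.19454956054688), (58.73293685913086, 59.35927200317383), 176.58338928222656) [ 0.43709569 -0.09265595  0.012     ]
[[ 33  33  20  22  22  25  33  21  22  21  25  28  32]
 [ 34  19  22  45  44  39  38  39  39  43  19  19  23]
 [ 15  25  41  38  34  34  33  32  34  36  36  26  15]
 [ 29  40  33  32  25  27  48  29  27  33  35  34  28]
 [ 40  35  32  36 117 109 107 106 110  24  33  34  36]
 [ 40  37  37 117 103 103 105 102 103 109  21  33  35]
 [ 37  33  12 114 104 106 106 103 102 107   6  34  36]
 [ 35  37   8  21 114 109 108 109 106   0  10  40  34]
 [ 39  35  13  11   8   5  26   0   4  13  14  40  32]
 [ 34  34  25  11  17  15  12  17  14  14  16  38  34]
 [ 37  36  33  19  22  24  25  21  26  18  37  36  31]]
brass 442 463 148 161 155.1764705882353 153.37777777777777
[ 0.6175 -0.0393  0.066 ]
[ 0.61   -0.0407  0.034 ]
tri (array([ 0.61686423, -0.03944507,  0.06402369]), np.float64(0.0002475201220607877)) (array([ 0.61555293, -0.03849206,  0.06568494]), np.float64(0.002015147736440663)) cam [ 0.43646933 -0.02312562  0.36601833]
```

View pics/z2.png

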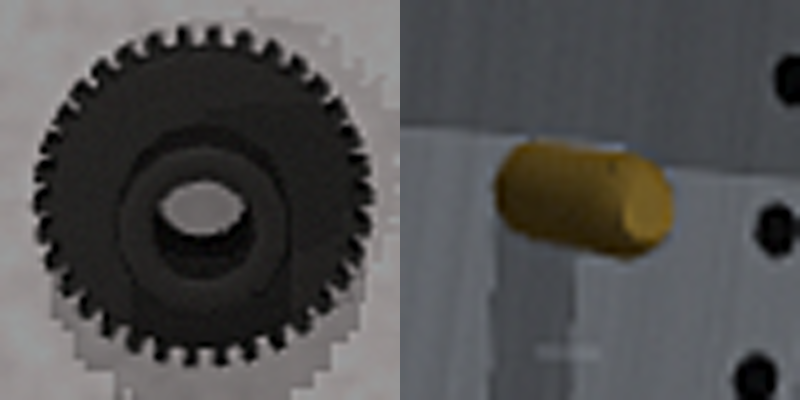

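Both views agree: sleeved gear centre at (0.437, -0.0927), post top at (0.6165, -0.039, 0.066). Next I grasp the sleeve, lift, and check the gear in hand.

```bash
python3 - <<'E'
from h import *
s=vision.snapshot("wrist");pos,q=ctrl.current_tool_pos(),ctrl.current_orientation()
for u,v in((285.2,198.4),): print("sleeve top",onz(wray(s,pos,q,u,v),.040))
g=np.array([.4371,-.0927])
ctrl.line_to([*g,.06],speed=.2); hit=ctrl.line_to([*g,.017],speed=.06,contact_N=8); print("hit",hit,ctrl.current_tool_pos())
eoat.gripper_close(); print("w",ctrl.current_width(),ctrl.current_force())
ctrl.line_to([*g,.13],speed=.12); print(ctrl.current_force(),ctrl.current_width())
ctrl.line_to([.6165,-.039,.13],speed=.2,rot=quat(np.radians(-3))); 
ctrl.dwell(.2)
s=vision.snapshot("wrist");pos,q=ctrl.current_tool_pos(),ctrl.current_orientation(); print(pos,q,ctrl.current_time_s()); cv2.imwrite("pics/w3.png",s["image"]); np.savez("w3.npz",pos=pos,q=q)
E
```

```text
sleeve top [ 0.43709287 -0.09130163  0.04      ]
hit False [ 0.43728534 -0.09274729  0.01729552]
w 0.3468836250607411 [-0.58973596  0.52141289 -0.82759115]
[ 0.02208829 -0.53491618 -3.20223652] 0.3484118023109213
[ 0.61614458 -0.03924801  0.13037082] [ 0.01860403  0.70667181 -0.01867813  0.70705019] 7.7167
```

View pics/w3.png

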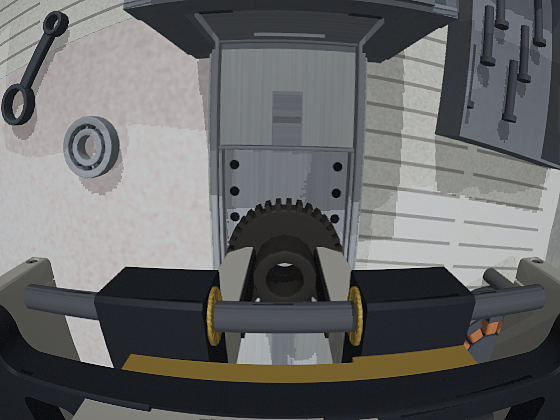

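The gear is held level, with its bore ring at about (286,277) and the post hidden beneath it. The pan holes at (234,164)/(337,167) and (234,190)/(336,191) straddle the lane's centre line, so I can use them to cross-check the gear's position.

```bash
python3 - <<'E'
from h import *
s=vision.snapshot("wrist"); d=np.load("w3.npz"); pos,q=d["pos"],d["q"]; I=s["image"]
m=(I.max(2)<60).astype(np.uint8)
N,L,st,ce=cv2.connectedComponentsWithStats(m)
for i in range(1,N):
    x,y,w,h,a=st[i]
    if 40<a<150 and 215<x<350 and 140<y<240: print("hole",ce[i].round(1),onz(wray(s,pos,q,*ce[i]),.034).round(4))
# lit bore and sleeve ring
crop=I[245:305,255:315]; cv2.imwrite("pics/z4.png",cv2.resize(crop,(480,480),interpolation=2))
for u,v in((286,277),(286,281)): print(onz(wray(s,pos,q,u,v),.1534).round(4))
T=vision.snapshot("top"); t=T["image"]; cv2.imwrite("pics/t4.png",t)
E
```

```text
hole [233.9 164.1] [0.5773 0.0069 0.034 ]
hole [337.1 166.3] [6.612e-01 6.000e-04 3.400e-02]
hole [234.2 190.7] [ 0.5757 -0.0152  0.034 ]
hole [335.7 192.9] [ 0.6595 -0.0215  0.034 ]
hole [234.2 216.3] [ 0.5738 -0.037   0.034 ]
[ 0.6168 -0.0377  0.1534]
[ 0.6167 -0.0399  0.1534]
```

View pics/z4.png

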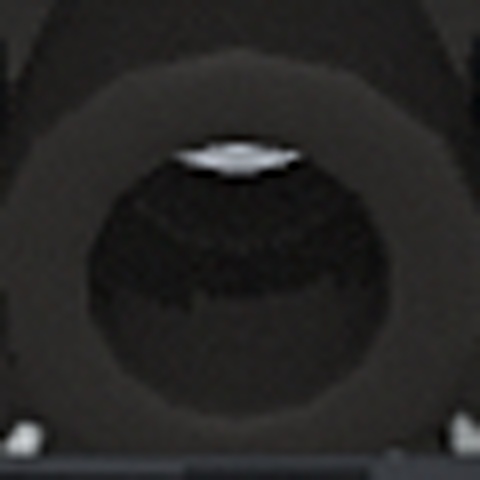

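```bash
python3 - <<'E'
from h import *
t=[.6163,-.0396]
ctrl.line_to([*t,.088],speed=.1)
hit=ctrl.line_to([*t,.0515],speed=.04,contact_N=5); print(hit,ctrl.current_tool_pos(),ctrl.current_force(),ctrl.current_time_s())
E
```

```text
True [ 0.61597725 -0.039565    0.0509435 ] [ 0.18701305 -0.06706318  6.64326702] 9.3
```

```bash
python3 - <<'E'
from h import *
eoat.ungrasp(); p=ctrl.current_tool_pos()
ctrl.line_to([p[0],p[1],.17],speed=.2)
ctrl.line_to([.597,-.33,.17],speed=.25); eoat.gripper_close(); ctrl.dwell(.2)
s=vision.snapshot("wrist");pos,q=ctrl.current_tool_pos(),ctrl.current_orientation(); print(pos,q,ctrl.current_time_s(),ctrl.current_force()); cv2.imwrite("pics/w5.png",s["image"]); np.savez("w5.npz",pos=pos,q=q)
E
```

```text
[ 0.59699366 -0.32999712  0.16997439] [ 0.01859561  0.70799381 -0.01841444  0.70573358] 14.15 [0.23802892 0.31190905 0.19860852]
```

View pics/w5.png

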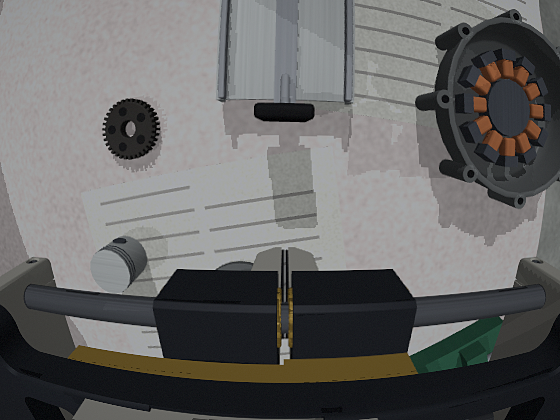

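The grip plate's top is at about (284,108), with the drawbar and rails straight ahead. I'll locate it by mask and check from the scene camera that the gear is seated.

```bash
python3 - <<'E'
from h import *
d=np.load("w5.npz"); s=vision.snapshot("wrist"); I=s["image"]; pos,q=d["pos"],d["q"]
m=(I.max(2)<60).astype(np.uint8); N,L,st,ce=cv2.connectedComponentsWithStats(m); i=L[112,284]; print(st[i],ce[i])
x,y,w,h,a=st[i]
for u,v in((x,y+3),(x+w-1,y+3),(x+w/2,y)): print(onz(wray(s,pos,q,u,v),.1).round(4))
for u,v in((223,97),(350,97),(229,30),(345,30)): print("rail",onz(wray(s,pos,q,u,v),.044).round(4))
S=vision.snapshot("scene"); T=vision.snapshot("top")
cv2.imwrite("pics/s6.png",np.hstack([cv2.resize(S["image"][190:330,180:320],(560,560),interpolation=2)[:,:400],cv2.resize(T["image"][110:200,220:320],(400,360),interpolation=2)[:, :400] if 0 else cv2.copyMakeBorder(cv2.resize(T["image"][110:200,220:320],(400,360),interpolation=2),0,200,0,0,0)]))
E
```

```text
[ 254  103   61   19 1063] [283.82031985 111.73095014]
[ 0.5795 -0.2401  0.1   ]
[ 0.6224 -0.2423  0.1   ]
[ 0.6014 -0.2392  0.1   ]
rail [ 0.547  -0.2248  0.044 ]
rail [ 0.6604 -0.2306  0.044 ]
rail [ 0.5552 -0.1616  0.044 ]
rail [ 0.6598 -0.1668  0.044 ]
```

View pics/s6.png

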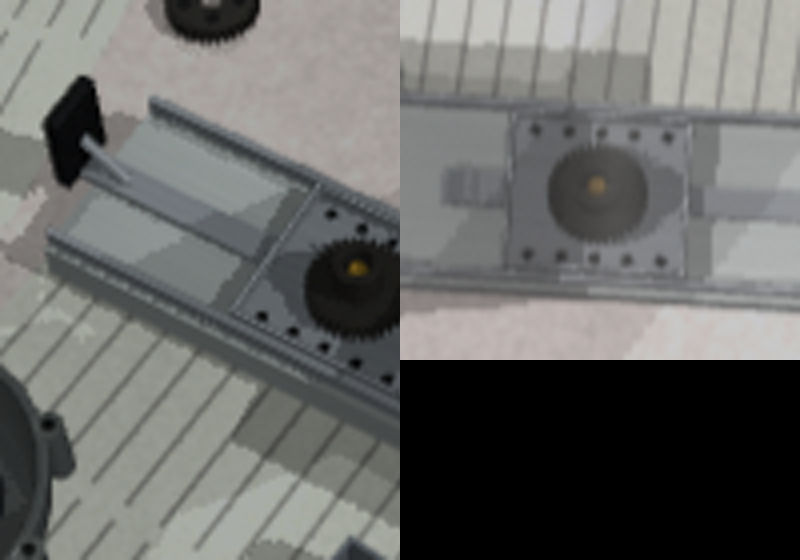

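The gear sits flat on the post, with the brass tip showing in the bore. The grip is at (0.601, -0.245), so the lane runs at about 86.7°. The rail ends put the doorway near y = 0.10, so home is about 230 to 261 mm ahead. I'll approach the plate with shut fingers and push most of the way.

```bash
python3 - <<'E'
from h import *
L=np.array([np.cos(np.radians(86.7)),np.sin(np.radians(86.7)),0])
g=np.array([.601,-.245,.05]); q=quat(np.radians(-3.3))
b=g-.06*L; ctrl.line_to([b[0],b[1],.15],speed=.2,rot=q); ctrl.line_to(b,speed=.12)
ctrl.dwell(.15); f0=np.array(ctrl.current_force())
hit=ctrl.line_to(g+.01*L,speed=.05,contact_N=2.5); p0=np.array(ctrl.current_tool_pos()); print(hit,p0,(np.array(ctrl.current_force())-f0)@L, ctrl.current_time_s())
assert hit
np.savez("push.npz",L=L,f0=f0,p0=p0)
p=p0.copy()
for st,sp in((.02,.05),(.155,.09),(.01,.03)):
    p=p+st*L; h=ctrl.line_to(p,speed=sp,contact_N=16)
    t=np.array(ctrl.current_tool_pos()); print(h,((t-p0)@L).round(4),(np.array(ctrl.current_force())-f0)@L,ctrl.current_time_s())
    if h: break
S=vision.snapshot("scene"); cv2.imwrite("pics/s7.png",cv2.resize(S["image"][190:400,180:460],(800,600),interpolation=2))
E
```

```text
True [ 0.60003998 -0.25837043  0.04958418] 0.03155413335046123 16.65
False 0.0202 -0.46081632794417626 17.225
False 0.1756 -0.274739831453515 19.1
False 0.1853 0.48941503111245627 19.5833
```

View pics/s7.png

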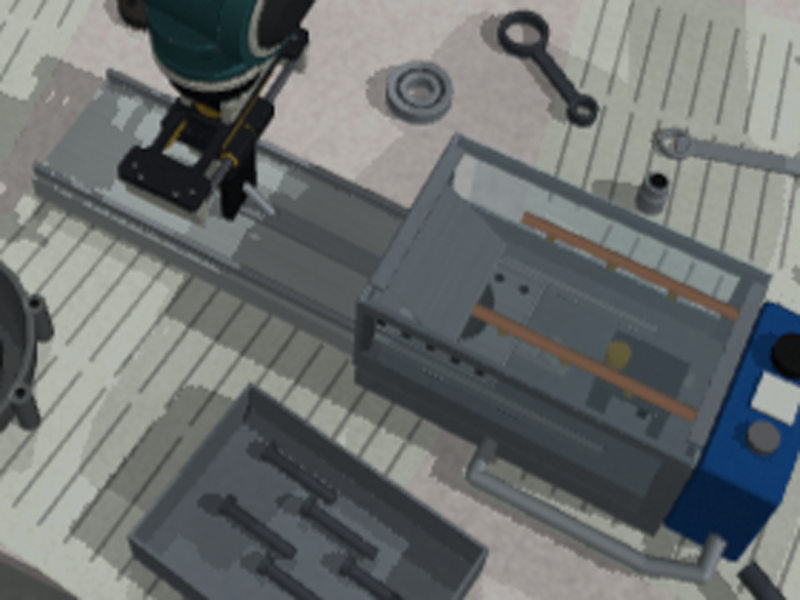

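The tray is inside with the flap lying on it, and the roller is just ahead of the striker. The ridge takes at most 15 N, so I'll push on slowly with a 16.5 N stop threshold.

```bash
python3 - <<'E'
from h import *
d=np.load("push.npz"); L,f0,p0=d["L"],d["f0"],d["p0"]
h=ctrl.line_to(p0+.275*L,speed=.012,contact_N=16.5)
t=np.array(ctrl.current_tool_pos()); F=np.array(ctrl.current_force())-f0; print(h,(t-p0)@L,F@L,F,ctrl.current_time_s())
ctrl.dwell(.3); F=np.array(ctrl.current_force())-f0; print(F@L,ctrl.current_tool_pos(),ctrl.current_time_s())
E
```

```text
True 0.24913742296538177 -2.5128781550578707 [-0.44280471 -2.49151993  1.09447072] 24.45
-1.8889018032538296 [ 0.61446903 -0.00964738  0.0492494 ] 24.75
```

```bash
python3 - <<'E'
from h import *
d=np.load("push.npz"); L,f0,p0=d["L"],d["f0"],d["p0"]
rd=lambda:((np.array(ctrl.current_tool_pos())-p0)@L*1e3, (np.array(ctrl.current_force())-f0)@L, ctrl.current_time_s())
print(rd())
for c in(6,9,12,14):
    t=np.array(ctrl.current_tool_pos()); h=ctrl.line_to(t+.010*L,speed=.005,contact_N=c); print(c,h,rd())
    if not h: break
S=vision.snapshot("scene"); cv2.imwrite("pics/s8.png",cv2.resize(S["image"][220:400,280:460],(600,600),interpolation=2))
E
```

```text
(np.float64(249.1412119277707), np.float64(-1.8889018032538296), 24.75)
6 True (np.float64(249.04290161883995), np.float64(-1.4910172840839728), 25.2417)
9 True (np.float64(248.9083041411046), np.float64(-3.279593843948316), 25.8333)
12 True (np.float64(248.783889599785), np.float64(-1.8117116823805455), 26.4833)
14 True (np.float64(248.68034487911217), np.float64(-2.9259598818796784), 27.1667)
```

View pics/s8.png

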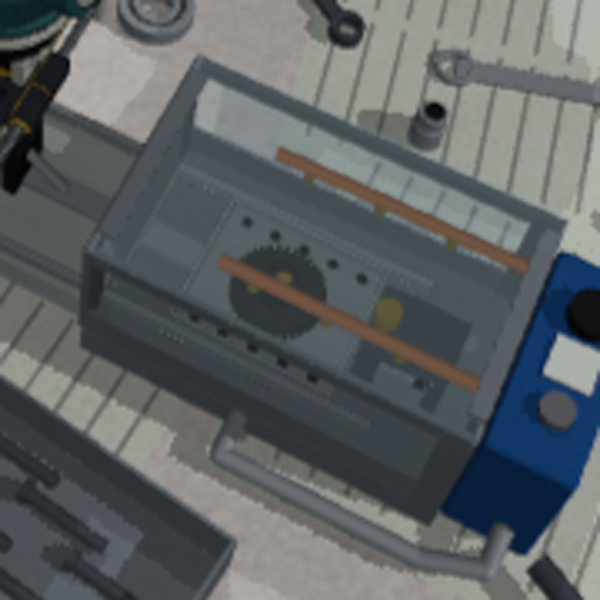

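```bash
python3 - <<'E'
from h import *
d=np.load("push.npz"); L=d["L"]
S=vision.snapshot("scene");T=vision.snapshot("top"); X={}
for n,s in(("s",S),("t",T)):
    h=cv2.cvtColor(s["image"],cv2.COLOR_BGR2HSV); b=((h[...,0]>17)&(h[...,0]<32)&(h[...,1]>75)&(h[...,2]>50)).astype(np.uint8)
    N,Lb,st,ce=cv2.connectedComponentsWithStats(b)
    for i in range(1,N):
        x,y,w,hh,a=st[i]
        if a>5 and ((n=="s" and 300<x<440 and 240<y<340) or (n=="t" and 100<x<230 and 100<y<190)): print(n,st[i],ce[i].round(1))
a=cv2.resize(T["image"][100:195,100:225],(750,570),interpolation=2); cv2.imwrite("pics/t9.png",a)
E
```

```text
s [363 302   4   3  11] [364.6 302.9]
s [393 310   7  10  59] [395.8 314. ]
```

View pics/t9.png

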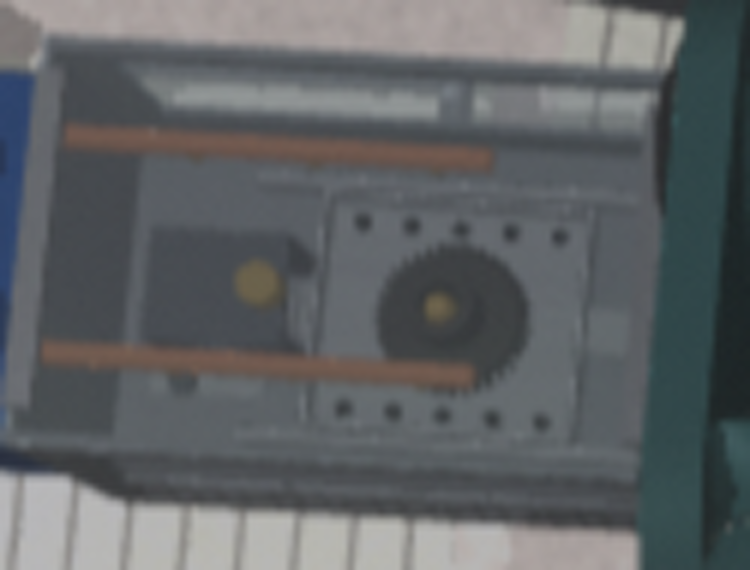

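The knob housing's ears now sit right in front of the pan's front wall, at about tray x = 65–72. That's where the notch is, so it looks snapped. One more slow push above the ridge's maximum will tell stop from ridge; then I'll back off and check.

```bash
python3 - <<'E'
from h import *
d=np.load("push.npz"); L,f0,p0=d["L"],d["f0"],d["p0"]
rd=lambda:((np.array(ctrl.current_tool_pos())-p0)@L*1e3, (np.array(ctrl.current_force())-f0)@L, ctrl.current_time_s())
t=np.array(ctrl.current_tool_pos()); h=ctrl.line_to(t+.012*L,speed=.006,contact_N=15); print(h,rd())
t=np.array(ctrl.current_tool_pos()); ctrl.line_to(t-.05*L,speed=.08); print(rd())
b=np.array(ctrl.current_tool_pos()); h=ctrl.line_to(b+.07*L,speed=.03,contact_N=2.5); print("retouch",h,rd())
t=np.array(ctrl.current_tool_pos()); ctrl.line_to(t-.07*L,speed=.1); t=np.array(ctrl.current_tool_pos()); ctrl.line_to([t[0],t[1],.2],speed=.2)
ctrl.line_to([.55,-.25,.2],speed=.25); print(rd())
S=vision.snapshot("scene");T=vision.snapshot("top"); 
cv2.imwrite("pics/f.png",np.hstack([cv2.resize(S["image"][220:360,260:400],(400,400),interpolation=2),cv2.resize(T["image"][100:200,140:240],(400,400),interpolation=2)]))
E
```

```text
True (np.float64(248.61152315868827), np.float64(-3.97610054995196), 27.9833)
(np.float64(198.60239431407263), np.float64(-1.073020452174932), 28.7583)
retouch True (np.float64(247.75509182667489), np.float64(-1.0286442741940975), 30.275)
(np.float64(6.248272764652896), np.float64(-0.17627490705783175), 32.9083)
```

Picture limit reached, so I'll check the flap and tray numerically. I compare the flap's region with the first image (flap shut) and with the mid-push image (flap open), and compare the post tip with its expected position.

```bash
python3 - <<'E'
from h import *
d=np.load("push.npz"); L=d["L"]; n=np.array([L[1],-L[0],0]); post=np.array([.6162,-.0397,.066])
S=vision.snapshot("scene");T=vision.snapshot("top")
def proj(s,P):
    c=np.array(s["view"])@[*P,1]; f=210/np.tan(np.radians(s["fovy"])/2); return s["cx"]+f*c[0]/c[2],s["cy"]+f*c[1]/c[2]
p1=post+.248*L; print("post expected",np.round(proj(S,p1),1),np.round(proj(T,p1),1))
for nm,s,(u,v) in(("S",S,proj(S,p1)),("T",T,proj(T,p1))):
    u,v=int(u),int(v); c=s["image"][v-8:v+9,u-8:u+9].astype(int); w=np.clip(c[...,1]-c[...,0]-12,0,None); ys,xs=np.mgrid[v-8:v+9,u-8:u+9]; print(nm,(xs*w).sum()/max(w.sum(),1),(ys*w).sum()/max(w.sum(),1),w.sum())
dw=np.array([post[0],0,0])+L*((.102)/L[1])-np.array([0,0,0]); dw=post+L*((.102-post[1])/L[1]); dw[2]=0
i0=cv2.imread("pics/scene0.png"); s7=np.zeros_like(i0); s7[190:400,180:460]=cv2.resize(cv2.imread("pics/s7.png"),(280,210),interpolation=cv2.INTER_AREA)
for a in(0,.4,.9):
    h=dw+.004*L+[0,0,.125]; lo=h+.083*(np.sin(a)*L-np.array([0,0,np.cos(a)])); 
    up=h*.3+lo*.7
    q=[proj(S,k) for k in(up-.045*n,up+.045*n,lo+.045*n,lo-.045*n)]
    m=np.zeros(i0.shape[:2],np.uint8); cv2.fillPoly(m,[np.int32(np.round(q))],1); m=m>0
    D=lambda A,B:np.abs(A.astype(int)-B)[m].mean().round(1)
    print(a,np.round(q[0]),"now-init",D(S["image"],i0),"open-init",D(s7,i0),"now-open",D(S["image"],s7), "mean",S["image"][m].mean().round(1),i0[m].mean().round(1),s7[m].mean().round(1))
# bystanders
t0=cv2.imread("pics/top0.png"); 
for k,(u,v) in dict(bearing=(242,231),plain=(346,226),hub=(422,185),conrod=(206,260),wrench=(132,257),socket=(155,224),piston=(405,236)).items():
    print(k,np.abs(T["image"][v-14:v+15,u-14:u+15].astype(int)-t0[v-14:v+15,u-14:u+15]).mean().round(1),end="; ")
E
```

```text
post expected [364.4 301.3] [173.1 151.8]
S 363.1336898395722 304.61764705882354 374
T 172.81333333333333 150.72 75
0 [332. 267.] now-init 6.7 open-init 24.3 now-open 17.8 mean 74.5 68.1 92.3
0.4 [341. 270.] now-init 13.1 open-init 23.6 now-open 10.7 mean 83.6 70.5 94.0
0.9 [351. 271.] now-init 14.3 open-init 21.2 now-open 11.4 mean 84.6 70.7 90.1
bearing 25.6; plain 38.0; hub 12.0; conrod 21.0; wrench 16.7; socket 11.6; piston 30.6;
```

The flap region matches its shut state, the tray is where it should be, and the arm is clear. Handing in.

```bash
python3 - <<'E'
from h import *
ctrl.dwell(.3); print(ctrl.current_time_s(),ctrl.current_joint_vel()); ctrl.hand_in()
E
```

```text
33.4083 [-0.0029342   0.00029785  0.00148171  0.00045741  0.00094185 -0.00119859]
the job is handed in; nothing more can be done
```

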